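# Drift the ironing-board mount into line and bolt it

## Robot

A 6-joint arm with a two-finger parallel gripper is mounted at the origin on a cart in front of the work surface, level with it; the furniture and walls round the work are solid. World frame = base frame: x ahead of the robot, y to its left, z up, the work surface at z = 0. Lengths are in mm, angles in degrees, forces in N, time in s.
With the tool pointing down it reaches from about 300 to 850 mm from the base axis. Payload 4.2 kg.
Tool frame: the origin (TCP) lies at the very end of the fingers, on their centre line; the grasp point (between the pads) lies 19 mm behind it; z points along the fingers, y is the line along which they close (so a half turn about z gives the same grasp; the last joint's range is limited). The gripper opens to 91 mm and grips with 3 to 60 N. Pads are 32 mm wide; open, the fingers measure 118 mm over their backs; the gripper's body (76 mm by 178 mm) begins 60 mm behind the grasp point.
Start: joints at [-74.198, 18.312, 89.639, -0, 72.044, -1.146], TCP at [167.619, -550.043, 213.976] pointing down, gripper open.
Joint ranges: [-177.97, 177.97], [-48.28, 115.42], [12.27, 149.76], [-77.06, 257.06], [2.81, 150.46], [-146.56, 146.56]. Speed limits (degrees/s): [147.25, 147.25, 180, 180, 180, 180].

## Interface

Orientations are given as [roll, pitch, yaw] about the fixed x, y, z axes, in that order (R = Rz(yaw) Ry(pitch) Rx(roll)).
In Python, from workcell import * gives the robot as it stands.
- The arm moves only by the tool move_arm, never from a script. Its argument "motion" is a list of rows, each a list of 3 entries, a list of its own where there are three numbers: the finger opening in mm, from 0 to 91.2, then the shift along the world's x, y, z in units of 25 mm (1.0 is 25 mm), then the turn, a rotation vector about the world's x, y, z in units of 4 degrees (1.0 is 4 degrees). In form: [[grip, [x, y, z], [ax, ay, az]], ...]. A call has 1 to 20 rows; each row shifts and turns the commanded pose from where the row before left it; what a row does not reach is not made up. A row lasts 1/12 s, in which the tool goes at most 41.7 mm and 7.16 degrees, less where a joint would pass 70% of its speed; a pose out of reach is approached as far as the arm can. A call with a number of a shift or a turn outside -1 to 1 is refused whole. A call with a gripper value outside its range is refused whole. The fingers move at their own pace and stop on an object; "grip_force" is the grip in N (left out, the last holds). Time passes only in rows, so rows that do not move let the fingers close. It gives the time, the measured TCP pose, the force, the opening and the grip force at its end, in the units of the state.
- state(): the state, without advancing time (a new reading comes with each control period).
- grab_frame(name): name is "scene" or "top"; returns the picture (384x512x3 uint8, blue, green, red); there is no depth.
- camera_info(name): a dict with "fx", "fy", "cx", "cy" (pixels), "rvec" (rotation vector, rad) and "tvec" (3), from world to camera coordinates, as OpenCV has them. Camera axes: x right, y down, z forward; pixel columns grow to the right and rows downward; lengths in mm; the calibration is good to about 2 mm. A picture is of the moment at which its call begins. camera_info takes no time and is no camera call.
- job_done(): hands the job in; it is judged then, once.
The state is a dict: "time_s": time; "qpos": joint angles; "qvel": joint speeds; "effort": joint torques, N m; "ee_pos": TCP position; "ee_rot": TCP orientation; "force": force on the tool from outside, world axes, zero at the start; "torque": the same for the moment, N m; "gripper_width": finger opening in mm; "gripper_force": force on a finger pad.
Only numpy, scipy, OpenCV 4.12 (cv2) and the standard library are available. Lean on these libraries where they do the work, as an engineer would, in place of code of your own. Each camera call takes 0.05 s, during which the arm holds its last target. There are 200 camera calls.

## Task

The bolt hole of the floating foot plate on the ironing-board mount is out of line with the hole in the block below, nobody knows which way. Feel for the lower hole with the tip of the tapered drift, press the drift gently down through both holes, without forcing it, until its collar rests on the plate and the holes are in line, then draw it out and put it back upright in a socket of the wooden tool block. Then put the square-head bolt through both holes until its flange rests flat on the plate; leave the timer, the blue spool and the tape measure where they are.

Things in the scene. Friction and masses are not known exactly. Their poses are not given: they have to be found in the camera images.
- anchor_block: the ironing-board mount: grey block fixed to the worktop, 110 x 100 mm, top at z = 45 mm, low screw ears to 166 mm in x. Origin: centre of its underside. On its top lies the aluminium foot plate (130 x 66 x 8 mm) between two guide cheeks along x; their lips reach 57 mm above the worktop, pin heads 59 mm.
- block_centre (a point): centre of the block's top face (z = 45 mm), under the plate. The block's bolt hole (20 mm round, vertical, open down to the worktop, in a steel insert that does not move) lies 8.5 mm off this point, in any direction: hidden by the plate, unmeasured, to be found by feel (or by looking into the plate's hole).
- plate_hole (a point): centre of the foot plate's 20 mm round hole at the plate's upper face (53 mm above the worktop); starts within 1.5 mm of the block's centre. The plate (8 mm thick) slides level, up to 12 mm any way in x and y without turning, held by friction of about 4 N each way; it stays where it is left. Lugs with a cross pin stand 14 mm above it, 58 mm from the hole in +x.
- tool_block: wooden block, 60 x 130 x 55 mm, fixed, with two 23 mm vertical through sockets 80 mm apart along its y. Origin: centre of the underside.
- socket_a (a point): centre of the mouth of the socket at the block's +y end, on its top face, 55 mm above the worktop
- socket_b (a point): centre of the mouth of the socket at the block's -y end, on its top face, 55 mm above the worktop
- drift: tapered steel drift, orange grip, 0.1 to 0.2 kg, standing in either socket. Origin: on its axis at the underside of its round collar (33 mm across, 6 mm thick); z up. Above: 20 x 20 mm square grip (sides along its x, y) from 6 to 48 mm, then a 3 mm steel button. Below: 19 mm round shank down to -15 mm, then a taper to a flat 5 mm tip at -45 mm.
- bolt: dark square-head bolt, 0.1 to 0.2 kg, standing in the other socket. Origin: on its axis at the underside of its round flange (33 mm across, 6 mm thick); z up. Above: 22 x 22 mm square head (sides along its x, y) from 6 to 36 mm. Below: plain push-in shank 18 mm across, 35 mm long, with a 2 mm end chamfer. It is not turned.
- dial_timer: white kitchen timer with black dial, 68 x 68 x 49 mm, bystander. Origin: centre of the underside.
- spool_blue: wooden thread spool with blue thread, 33 mm across, 46 mm tall, bystander. Origin: centre of the underside.
- tape: blue-grey round tape measure, 52 x 56 x 18 mm, bystander. Origin: centre of the underside.
There are look-alikes about, which are no part of the job. Of the things that look like the tool_block, the middle-sized one is meant.

How it is judged (in metres and radians):
On the way:
1. the drift stands fully home through both holes, its collar on the foot plate (z of drift in the frame of anchor_block below 0.0555 m and horizontal distance between drift and plate_hole below 0.003 m and angle between the z axis of drift and the z axis of anchor_block, either way round below 0.08 rad), for 0.2 s.
At the end, for the whole second after the job is handed in: Bolt through both holes: flange within 2.5 mm of the plate, upright within 0.06 rad, axis within 3 mm of the plate hole's centre. Drift upright (0.15 rad) in either socket: collar within 5 mm of the tool block's top, axis within 6 mm of the socket's centre. Both at rest (z of bolt in the frame of anchor_block below 0.0555 m and horizontal distance between bolt and plate_hole below 0.003 m and angle between bolt's own z axis and vertical below 0.06 rad and linear speed of each of bolt, drift below 0.02 m/s and (horizontal distance between drift and socket_a below 0.006 m or horizontal distance between drift and socket_b below 0.006 m) and z of drift in the frame of tool_block below 0.06 m and angle between drift's own z axis and vertical below 0.15 rad); the robot touches nothing.
It fails at once if the drift is forced: it presses on the mount (block, insert and plate together) with more than 60 N (contact force between drift and anchor_block above 60 N).
It fails at once if the bolt is forced: it presses on the mount with more than 60 N (contact force between bolt and anchor_block above 60 N).
It fails at once if a bystander is moved by more than 20 mm (distance of any of dial_timer, spool_blue, tape from where it was at the start of the episode above 0.02 m).
It also fails if it takes over 72 s, if anything falls off the work surface, if the arm or the gripper's body presses on something with over 40 N, if the wrist force passes 120 N, or if a joint passes its speed limit or range.

## Working session

There is one attempt and no reset: what is moved stays moved. The work goes in short steps, Python scripts to look and compute and a tool call to move; the robot and the scene stay as the last step left them, time stands still between calls to the robot, and variables do not carry over. Pictures are saved under pics/ and viewed, at most 10 in all, crops included, and the job is handed in when it is done.

Besides the shell and the picture viewer there is one more tool, called after ">>>" by a JSON object that holds its "op" and its "data", one argument or row to a line. move_arm: Moves the arm, as the interface text tells. Shifts and turns lie within -1 to 1; 1 stands for 25 mm of shift or 4 degrees of turn. Its arguments: {"type":"object","properties":{"motion":{"type":"array","items":{"type":"array"}},"grip_force":{"type":"number"}},"required":["motion"]}

```bash
mkdir -p pics; ls; cat > h.py <<'E'
from workcell import *
import numpy as np, cv2
def cam(n):
    c=camera_info(n);R=cv2.Rodrigues(np.array(c["rvec"],float))[0];t=np.array(c["tvec"],float).ravel();return c,R,t
def ray(n,u,v,z):
    c,R,t=cam(n);d=R.T@np.array([(u-c["cx"])/c["fx"],(v-c["cy"])/c["fy"],1]);o=-R.T@t
    return o+d*(z-o[2])/d[2]
def proj(n,p):
    c,R,t=cam(n);q=R@np.array(p,float)+t;return np.array([c["fx"]*q[0]/q[2]+c["cx"],c["fy"]*q[1]/q[2]+c["cy"]])
E
python3 - <<'E'
from h import *
for n in("scene","top"):
    f=grab_frame(n);cv2.imwrite(f"pics/{n}0.png",f);c,R,t=cam(n);print(n,c["fx"],-R.T@t,R[2])
print(state())
E
```

```text
pics
scene 442.10216386055384 [ -57.56492634  522.65782114 1014.14249418] [ 0.48457687 -0.47076221 -0.73727078]
top 367.7124047641932 [ 461.53830061  -72.478829   1136.79838442] [ 7.25662899e-02 -7.98654365e-04 -9.97363272e-01]
{'time_s': 0.1, 'qpos': array([-7.41991113e+01,  1.83483093e+01,  8.97003905e+01, -2.22588641e-03,
        7.20437933e+01, -1.14652898e+00]), 'qvel': array([-0.01506315, -0.19203112,  0.01673903, -0.03488471, -0.02034458,
        0.1069398 ]), 'effort': array([-7.08215430e-04, -4.13333738e+01, -2.32510722e+01,  7.29060872e-02,
        4.22059244e-02, -5.14001795e-05]), 'ee_pos': array([ 167.46690817, -549.5924484 ,  213.19443227]), 'ee_rot': array([-1.79907483e+02,  2.65207328e-04,  1.69481058e+01]), 'force': array([-0.4791312 ,  0.48261509, -0.32573173]), 'torque': array([-0.0274215 ,  0.08097747,  0.00664273]), 'gripper_force': 0.0, 'gripper_width': 91.17915740504561}
```

View pics/scene0.png

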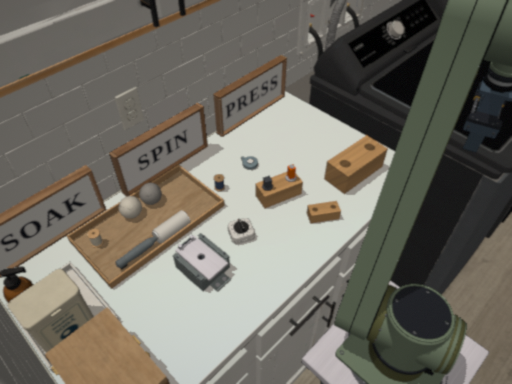

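View pics/top0.png

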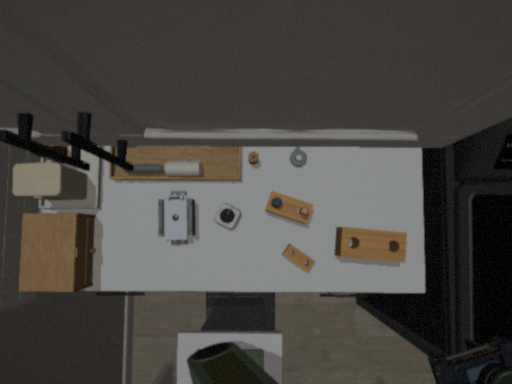

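Scene: the drift (orange) and the bolt (dark) stand in the wooden block at scene (279,190) / top (290,208). The look-alikes are a large block at top (371,245) and a small one at (298,258). The mount is at top (177,218), timer (228,215), spool (253,158), tape (298,158). I take the middle-sized block, at top (290,208), and check it in one close crop.

```bash
python3 - <<'E'
from h import *
f=cv2.imread("pics/top0.png");s=cv2.imread("pics/scene0.png")
a=cv2.resize(f[185:230,260:320],None,fx=6.5,fy=6.5,interpolation=2)
b=cv2.resize(f[185:250,150:210],None,fx=6.5,fy=6.5,interpolation=2)[:292]
b=cv2.resize(f[190:235,150:210],None,fx=6.5,fy=6.5,interpolation=2)
c=cv2.resize(s[160:205,250:310],None,fx=6.5,fy=6.5,interpolation=2)
d=cv2.resize(s[235:280,172:232],None,fx=6.5,fy=6.5,interpolation=2)
cv2.imwrite("pics/crop1.png",np.vstack([np.hstack([a,b]),np.hstack([c,d])]))
hsv=cv2.cvtColor(f,cv2.COLOR_BGR2HSV)
# wooden block
m=cv2.inRange(hsv,(8,90,60),(25,255,255))
cs,_=cv2.findContours(m,cv2.RETR_EXTERNAL,2)
for c in cs:
    if cv2.contourArea(c)>100:
        r=cv2.minAreaRect(c);b=cv2.boxPoints(r);P=np.array([ray("top",u,v,55)[:2] for u,v in b]);print("wood",np.round(r[0],1),P.mean(0).round(1),np.round([np.linalg.norm(P[0]-P[1]),np.linalg.norm(P[1]-P[2])],1),np.degrees(np.arctan2(*(P[1]-P[0])[::-1])).round(1))
E
```

```text
wood [298.  257.5] [ 379.9 -201.3] [37.7 87.2] -34.5
wood [370.6 244.2] [ 420.  -413.9] [ 85.3 203.5] -5.3
wood [ 48.3 252.5] [390.2 527.5] [227.4 169.5] 1.6
wood [289.1 207.4] [ 526.4 -175.2] [ 59.9 127.7] -18.1
wood [175.  162.5] [657.6 163.7] [387.6  99.2] -89.6
```

View pics/crop1.png

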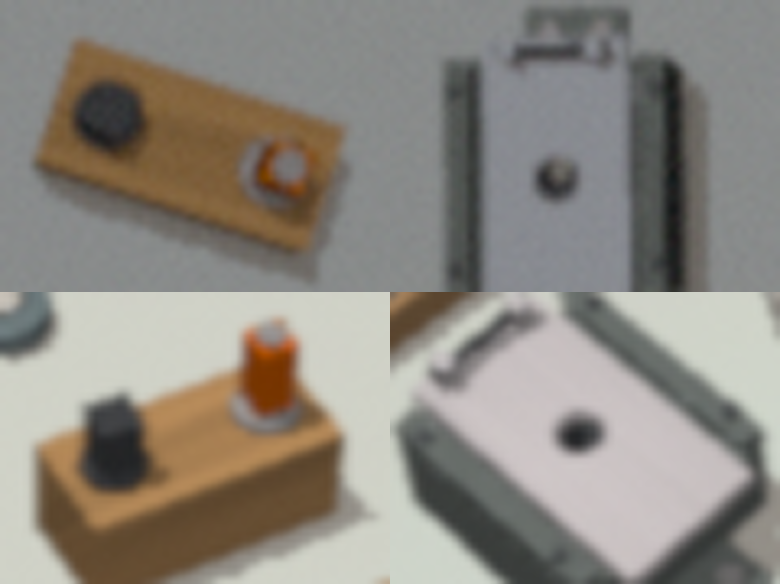

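The crop confirms the choice: a 60 × 128 mm wooden block with the dark bolt in the left (+y) socket and the orange drift in the right (-y) one. Next I take averaged frames to get the hole, the drift and a look at the hole's inside.

```bash
python3 - <<'E'
from h import *
A={n:np.mean([grab_frame(n).astype(float) for _ in range(8)],0) for n in("top","scene")}
np.savez("avg.npz",**A)
for n,box in(("top",(205,230,163,190)),("scene",(248,266,190,212))):
    y0,y1,x0,x1=box;I=A[n].mean(2)[y0:y1,x0:x1];sub=I
    med=np.median(I);print(n,"plate",med)
    c0=(176,217) if n=="top" else (201,257)
    w=I.copy();yy,xx=np.mgrid[y0:y1,x0:x1];W=np.clip(med*.85-I,0,None)*(np.hypot(xx-c0[0],yy-c0[1])<6)
    # region centroid of non-plate pixels
    M=np.clip((med-I)/(med*.5),0,1)*(np.hypot(xx-c0[0],yy-c0[1])<6)*((med-I)>.08*med)
    u,v=(M*xx).sum()/M.sum(),(M*yy).sum()/M.sum()
    print("hole px",u,v,"area",M.sum(),ray(n,u,v,53).round(1))
    print(np.round(I[int(v)-6-y0:int(v)+7-y0,int(u)-6-x0:int(u)+7-x0]).astype(int), int(u)-6,int(v)-6)
for n in A:
    h=cv2.cvtColor(A[n].astype(np.uint8),cv2.COLOR_BGR2HSV)
    m=cv2.inRange(h,(3,170,90),(12,255,255));k,l,s,c=cv2.connectedComponentsWithStats(m)
    for i in range(1,k):
        if s[i,4]>8: print(n,"orange",s[i],c[i].round(2),ray(n,*c[i],85).round(1))
crops=[cv2.resize(A[n].astype(np.uint8)[y:y+24,x:x+24],(384,384),interpolation=2) for n,x,y in(("top",291,198),("top",164,205))]
crops2=[cv2.resize(A["scene"].astype(np.uint8)[y:y+24,x:x+24],(384,384),interpolation=2) for n,x,y in(("scene",256,172),("scene",189,245))]
cv2.imwrite("pics/crop2.png",cv2.resize(np.vstack([np.hstack(crops),np.hstack(crops2)]),(600,600)))
E
```

```text
top plate 139.29166666666666
hole px 175.0029516048191 217.3452356642967 area 32.2279389769668 [494.5 160.5  53. ]
[[140 139 139 140 140 140 140 140 140 140 139 140 140]
 [140 140 140 139 139 139 139 138 139 140 139 140 140]
 [140 139 139 139 136 132 131 134 135 137 140 139 140]
 [139 140 138 134 120 108 113 118 123 130 138 140 140]
 [140 139 136 122  90  79  98 105 104 110 133 139 140]
 [140 140 132 102  62  66  94  99  86  94 129 138 140]
 [140 139 130  93  49  55  83  88  73  87 127 139 139]
 [140 139 132  98  56  45  61  64  65  91 129 139 140]
 [140 139 134 112  79  60  59  64  79 109 134 139 140]
 [139 140 138 130 111  93  85  91 109 129 138 140 140]
 [140 139 139 139 133 127 121 125 132 137 139 139 140]
 [140 139 140 140 140 138 136 137 138 140 140 140 140]
 [139 140 140 140 140 140 139 139 140 139 140 140 139]] 169 211
scene plate 196.66666666666666
hole px 200.7220181158221 256.2509184788005 area 38.40635593220339 [495.8 161.9  53. ]
[[196 196 195 196 196 197 198 197 196 196 196 196 195]
 [197 197 196 196 195 196 196 197 197 197 196 197 196]
 [197 197 197 197 194 190 187 186 191 194 196 197 197]
 [198 197 197 194 183 168 153 153 163 177 189 196 198]
 [197 198 195 181 154 128 113 113 119 134 164 188 196]
 [198 197 189 161 122  89  71  70  78  95 134 176 195]
 [198 196 183 142  92  58  45  49  62  76 116 170 193]
 [199 198 186 142  86  48  38  45  61  80 123 173 193]
 [199 199 192 161 113  72  53  60  84 116 155 185 195]
 [199 200 198 188 162 131 114 118 141 169 188 195 197]
 [200 200 200 198 193 185 181 182 187 194 197 198 198]
 [201 200 200 200 200 199 199 199 199 199 199 198 198]
 [200 201 201 200 199 200 200 200 200 199 199 198 198]] 194 250
scene orange [292 168   3  10  12] [293.67 172.5 ] [ 507.2 -212.    85. ]
```

View pics/crop2.png

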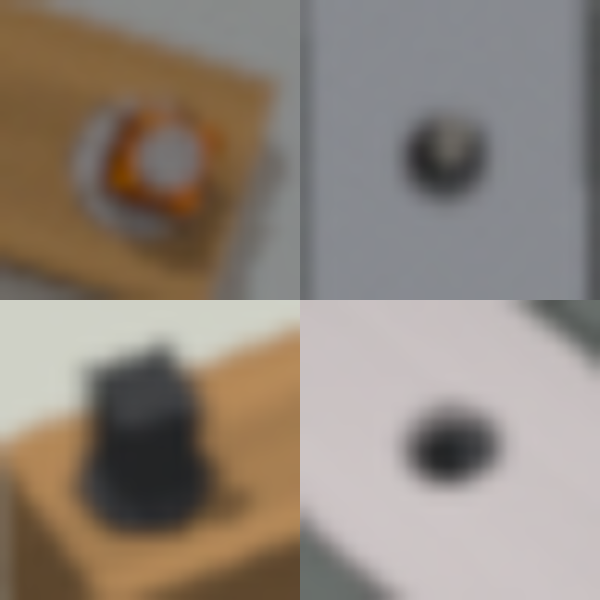

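The crop shows the drift's button at about top (303.9,209.9) and a grip roughly aligned with the block. The plate hole at top (175,217.3) has a lit ledge on its +x side, so the lower hole is probably toward -x. I start the approach while working out the exact drift and bolt axes.

```bash
python3 - <<'E'
from h import *
print("drift top",ray("top",303.9,209.9,106).round(1),"scene",ray("scene",291.6,166.1,106).round(1))
A=np.load("avg.npz")
# bolt dark head blob
for n,x,y,z in(("top",276,202.5,75),("scene",267,183,75)):
    I=A[n].max(2);yy,xx=np.mgrid[0:384,0:512];M=(I<75)&(np.hypot(xx-x,yy-y)<10)
    u,v=xx[M].mean(),yy[M].mean();print(n,"bolt",M.sum(),u,v,ray(n,u,v,z).round(1))
I=cv2.cvtColor(A["scene"].astype(np.uint8),cv2.COLOR_BGR2HSV)
m=cv2.inRange(I,(0,150,60),(14,255,255));k,l,s,c=cv2.connectedComponentsWithStats(m)
for i in range(1,k):
    if abs(c[i][0]-293)<10 and abs(c[i][1]-173)<12: print(s[i],c[i],ray("scene",*c[i],82))
E
```

```text
drift top [ 516.4 -212.1  106. ] scene [ 516.1 -210.9  106. ]
top bolt 87 276.39080459770116 202.58620689655172 [ 538.6 -136.7   75. ]
scene bolt 96 267.40625 183.72916666666666 [ 537.2 -131.5   75. ]
[287 167   8  12  71] [290.8028169  172.54929577] [ 514.92715013 -208.2378152    82.        ]
```

>>> {"op": "move_arm", "data": {
  "motion": [
    [50,[1,0.96,0],[0,0,1]],
    [50,[1,0.96,0],[0,0,1]],
    [50,[1,0.96,0],[0,0,1]],
    [50,[1,0.96,0],[0,0,1]],
    [50,[1,0.96,0],[0,0,1]],
    [50,[1,0.96,0],[0,0,1]],
    [50,[1,0.96,0],[0,0,1]],
    [50,[1,0.96,0],[0,0,1]],
    [50,[1,0.96,0],[0,0,1]],
    [50,[1,0.96,0],[0,0,1]],
    [50,[1,0.96,0],[0,0,1]],
    [50,[1,0.96,0],[0,0,1]],
    [50,[1,0.96,0],[0,0,1]],
    [50,[0.86,0.96,0],[0,0,0.75]],
    [50,[0,0,0],[0,0,0]]
  ]
}}

```text
time_s: 2.15
ee_pos: [517.6, -210.2, 213.8]
ee_rot: [179.9, -0.2, 72.3]
force: [-0.8, -0.3, -0.3]
gripper_width: 50.2
gripper_force: 0.0
```

>>> {"op": "move_arm", "data": {
  "motion": [
    [50,[-0.08,-0.06,-1],[0,0,0]],
    [50,[0,0,-1],[0,0,0]],
    [50,[0,0,-1],[0,0,0]],
    [50,[0,0,-1],[0,0,0]],
    [50,[0,0,-1],[0,0,0]],
    [50,[0,0,-0.84],[0,0,0]],
    [10,[0,0,0],[0,0,0]],
    [10,[0,0,0],[0,0,0]],
    [10,[0,0,0],[0,0,0]],
    [10,[0,0,0],[0,0,0]],
    [10,[0,0,0],[0,0,0]],
    [10,[0,0,0],[0,0,0]]
  ],
  "grip_force": 30
}}

```text
time_s: 3.15
ee_pos: [513.7, -216.3, 69.7]
ee_rot: [179.7, 0.0, 71.9]
force: [1.8, 0.4, 3.6]
gripper_width: 19.7
gripper_force: 30.0
```

>>> {"op": "move_arm", "data": {
  "motion": [
    [10,[0,0,1],[0,0,0]],
    [10,[0,0,1],[0,0,0]],
    [10,[0,0,1],[0,0,0]],
    [10,[0,0,1],[0,0,0]],
    [10,[-0.06,1,0],[0,0,0]],
    [10,[-0.06,1,0],[0,0,0]],
    [10,[-0.06,1,0],[0,0,0]],
    [10,[-0.06,1,0],[0,0,0]],
    [10,[-0.06,1,0],[0,0,0]],
    [10,[-0.06,1,0],[0,0,0]],
    [10,[-0.06,1,0],[0,0,0]],
    [10,[-0.06,1,0],[0,0,0]],
    [10,[-0.06,1,0],[0,0,0]],
    [10,[-0.06,1,0],[0,0,0]],
    [10,[-0.06,1,0],[0,0,0]],
    [10,[-0.06,1,0],[0,0,0]],
    [10,[-0.06,1,0],[0,0,0]],
    [10,[-0.06,1,0],[0,0,0]],
    [10,[-0.06,1,0],[0,0,0]],
    [10,[0,0,0],[0,0,0]]
  ],
  "grip_force": 30
}}

```text
time_s: 4.82
ee_pos: [489.1, 163.1, 168.2]
ee_rot: [-180.0, -0.1, 72.1]
force: [0.3, 0.1, -1.6]
gripper_width: 19.8
gripper_force: 30.0
```

>>> {"op": "move_arm", "data": {
  "motion": [
    [10,[0,0,-0.5],[0,0,0]],
    [10,[0,0,-0.5],[0,0,0]],
    [10,[0,0,0],[0,0,0]],
    [10,[0,0,0],[0,0,0]]
  ]
}}

```text
time_s: 5.15
ee_pos: [489.0, 158.9, 142.7]
ee_rot: [-179.9, 0.1, 71.9]
force: [0.6, 0.0, -1.4]
gripper_width: 20.2
gripper_force: 30.0
```

```bash
python3 - <<'E'
from h import *
s=state();print(s["ee_pos"].round(1),s["ee_rot"].round(2),s["force"].round(1))
A={n:np.mean([grab_frame(n).astype(float) for _ in range(2)],0).astype(np.uint8) for n in("top","scene")}
c=[]
for n in A:
    u,v=proj(n,[s["ee_pos"][0],s["ee_pos"][1]+2,60]).astype(int);print(n,u,v)
    c.append(cv2.resize(A[n][v-20:v+20,u-20:u+20],(400,400),interpolation=2))
    print(u-20,v-20)
cv2.imwrite("pics/c3.png",np.hstack(c))
E
```

```text
[489.  158.9 142.7] [-1.7992e+02  7.0000e-02  7.1940e+01] [ 0.6  0.  -1.4]
top 174 219
154 199
scene 202 256
182 236
```

View pics/c3.png

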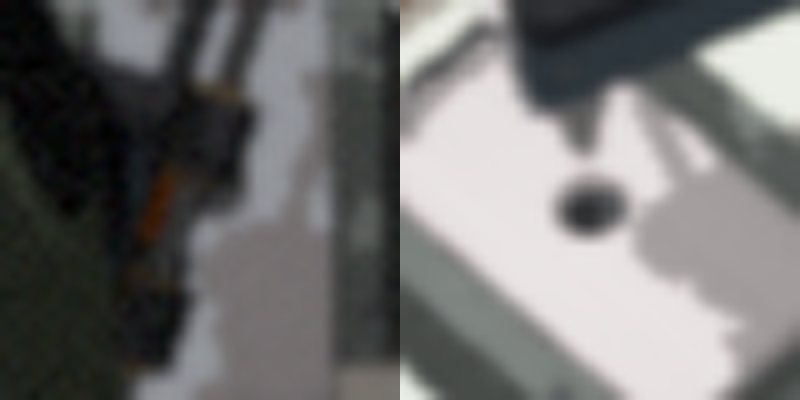

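```bash
python3 - <<'E'
from h import *
for z in (82,84,86): print(z,ray("scene",200.3,250.7,z).round(1))
print(proj("scene",[490,162.3,84]),proj("scene",[489,158.9,84]),proj("scene",[495.5,161,53]))
E
```

```text
82 [492.7 162.5  82. ]
84 [491.5 163.3  84. ]
86 [490.3 164.1  86. ]
[200.98900899 250.80826826] [202.26534943 250.25032323] [201.0507569  256.12104443]
```

>>> {"op": "move_arm", "data": {
  "motion": [
    [10,[0,0,-0.8],[0,0,0]],
    [10,[0,0,-0.2],[0,0,0]],
    [10,[0,0,0],[0,0,0]],
    [10,[0,0,-0.08],[0,0,0]],
    [10,[0,0,-0.08],[0,0,0]],
    [10,[0,0,-0.08],[0,0,0]],
    [10,[0,0,-0.04],[0,0,0]],
    [10,[0,0,-0.04],[0,0,0]],
    [10,[0,0,-0.04],[0,0,0]],
    [10,[0,0,0],[0,0,0]]
  ]
}}

```text
time_s: 6.18
ee_pos: [489.5, 159.4, 108.9]
ee_rot: [-180.0, 0.0, 71.9]
force: [1.2, -0.3, -1.9]
gripper_width: 20.0
gripper_force: 30.0
```

>>> {"op": "move_arm", "data": {
  "motion": [
    [10,[0,0,-0.04],[0,0,0]],
    [10,[0,0,-0.04],[0,0,0]],
    [10,[0,0,-0.04],[0,0,0]],
    [10,[0,0,-0.04],[0,0,0]],
    [10,[0,0,-0.04],[0,0,0]],
    [10,[0,0,-0.04],[0,0,0]],
    [10,[0,0,0],[0,0,0]]
  ]
}}

```text
time_s: 6.77
ee_pos: [489.9, 159.5, 103.9]
ee_rot: [180.0, -0.0, 72.0]
force: [-0.7, -0.8, 4.9]
gripper_width: 19.7
gripper_force: 30.0
```

Touch at tip z≈45, so that is the block top and the direction is wrong. The bright wedge is probably the worktop seen through the lower hole, so I probe toward +x,-y.

>>> {"op": "move_arm", "data": {
  "motion": [
    [10,[0,0,0.16],[0,0,0]],
    [10,[0.12,-0.04,0],[0,0,0]],
    [10,[0.12,-0.04,0],[0,0,0]],
    [10,[0.1,-0.02,0],[0,0,0]],
    [10,[0,0,0],[0,0,0]],
    [10,[0,0,-0.06],[0,0,0]],
    [10,[0,0,-0.06],[0,0,0]],
    [10,[0,0,-0.04],[0,0,0]],
    [10,[0,0,0],[0,0,0]]
  ]
}}

```text
time_s: 7.52
ee_pos: [497.7, 156.9, 102.5]
ee_rot: [-180.0, 0.0, 72.0]
force: [0.7, 0.1, -1.3]
gripper_width: 19.6
gripper_force: 30.0
```

No contact at a lower z, so the tip is in the lower hole. Going on down gently.

>>> {"op": "move_arm", "data": {
  "motion": [
    [10,[0,0,-0.04],[0,0,0]],
    [10,[0,0,-0.04],[0,0,0]],
    [10,[0,0,-0.04],[0,0,0]],
    [10,[0,0,-0.04],[0,0,0]],
    [10,[0,0,0],[0,0,0]]
  ]
}}

```text
time_s: 7.93
ee_pos: [498.0, 156.9, 98.8]
ee_rot: [-180.0, 0.0, 72.0]
force: [0.1, 1.2, -1.8]
gripper_width: 19.9
gripper_force: 30.0
```

>>> {"op": "move_arm", "data": {
  "motion": [
    [10,[0,0,-0.04],[0,0,0]],
    [10,[0,0,-0.04],[0,0,0]],
    [10,[0,0,-0.04],[0,0,0]],
    [10,[0,0,-0.04],[0,0,0]],
    [10,[0,0,0],[0,0,0]]
  ]
}}

```text
time_s: 8.35
ee_pos: [498.4, 157.1, 95.0]
ee_rot: [180.0, -0.0, 71.9]
force: [1.0, 0.9, -0.6]
gripper_width: 19.6
gripper_force: 30.0
```

>>> {"op": "move_arm", "data": {
  "motion": [
    [10,[0,0,-0.04],[0,0,0]],
    [10,[0,0,-0.04],[0,0,0]],
    [10,[0,0,-0.04],[0,0,0]],
    [10,[0,0,0],[0,0,0]]
  ]
}}

```text
time_s: 8.68
ee_pos: [498.5, 157.4, 92.6]
ee_rot: [180.0, -0.1, 71.9]
force: [0.2, 0.7, 4.6]
gripper_width: 19.4
gripper_force: 30.0
```

>>> {"op": "move_arm", "data": {
  "motion": [
    [10,[0.03,0,0],[0,0,0]],
    [10,[0.03,0,0],[0,0,0]],
    [10,[0.03,0,0],[0,0,0]],
    [10,[0,0,0],[0,0,0]]
  ]
}}

```text
time_s: 9.02
ee_pos: [499.5, 157.1, 91.7]
ee_rot: [-179.9, 0.0, 71.9]
force: [-4.3, 2.4, 4.5]
gripper_width: 19.9
gripper_force: 30.0
```

>>> {"op": "move_arm", "data": {
  "motion": [
    [10,[0,0,-0.04],[0,0,0]],
    [10,[0,0,-0.04],[0,0,0]],
    [10,[0,0,0],[0,0,0]]
  ]
}}

```text
time_s: 9.27
ee_pos: [500.3, 157.0, 89.7]
ee_rot: [-180.0, -0.0, 71.9]
force: [-2.7, 2.8, 3.5]
gripper_width: 20.0
gripper_force: 30.0
```

>>> {"op": "move_arm", "data": {
  "motion": [
    [10,[0.03,0.02,-0.02],[0,0,0]],
    [10,[0.03,0.01,-0.03],[0,0,0]],
    [10,[0,0,-0.03],[0,0,0]],
    [10,[0,0,-0.03],[0,0,0]],
    [10,[0,0,0],[0,0,0]]
  ]
}}

```text
time_s: 9.68
ee_pos: [501.7, 157.4, 86.9]
ee_rot: [-180.0, 0.0, 72.0]
force: [-3.3, 0.7, 3.6]
gripper_width: 19.7
gripper_force: 30.0
```

>>> {"op": "move_arm", "data": {
  "motion": [
    [10,[0.03,0,-0.03],[0,0,0]],
    [10,[0.03,0,-0.03],[0,0,0]],
    [10,[0,0,-0.03],[0,0,0]],
    [10,[0,0,-0.03],[0,0,0]],
    [10,[0,0,0],[0,0,0]]
  ]
}}

```text
time_s: 10.1
ee_pos: [503.1, 157.8, 84.4]
ee_rot: [-180.0, 0.0, 71.9]
force: [-4.6, 0.5, 6.1]
gripper_width: 19.6
gripper_force: 30.0
```

>>> {"op": "move_arm", "data": {
  "motion": [
    [10,[0,0,-0.03],[0,0,0]],
    [10,[0,0,-0.03],[0,0,0]],
    [10,[0,0,-0.03],[0,0,0]],
    [10,[0,0,0],[0,0,0]]
  ]
}}

```text
time_s: 10.43
ee_pos: [503.2, 158.2, 82.5]
ee_rot: [-180.0, -0.1, 71.9]
force: [-5.6, 2.0, 7.4]
gripper_width: 20.3
gripper_force: 30.0
```

>>> {"op": "move_arm", "data": {
  "motion": [
    [10,[0,0.03,0],[0,0,0]],
    [10,[0,0,-0.03],[0,0,0]],
    [10,[0,0,-0.03],[0,0,0]],
    [10,[0,0,-0.03],[0,0,0]],
    [10,[0,0,0],[0,0,0]]
  ]
}}

```text
time_s: 10.85
ee_pos: [503.0, 158.8, 79.8]
ee_rot: [-180.0, -0.0, 71.9]
force: [-4.3, 2.1, 6.1]
gripper_width: 19.9
gripper_force: 30.0
```

>>> {"op": "move_arm", "data": {
  "motion": [
    [10,[0,0.03,0],[0,0,0]],
    [10,[0,0,-0.03],[0,0,0]],
    [10,[0,0,-0.03],[0,0,0]],
    [10,[0,0,-0.03],[0,0,0]],
    [10,[0,0,0],[0,0,0]]
  ]
}}

```text
time_s: 11.27
ee_pos: [503.0, 159.4, 77.5]
ee_rot: [-179.9, -0.0, 71.9]
force: [-4.7, 1.9, 5.1]
gripper_width: 19.8
gripper_force: 30.0
```

>>> {"op": "move_arm", "data": {
  "motion": [
    [10,[0,0.02,0],[0,0,0]],
    [10,[0,0,-0.03],[0,0,0]],
    [10,[0,0,-0.03],[0,0,0]],
    [10,[0,0,-0.03],[0,0,0]],
    [10,[0,0,0],[0,0,0]]
  ]
}}

```text
time_s: 11.68
ee_pos: [502.9, 160.0, 75.3]
ee_rot: [-179.9, -0.0, 71.9]
force: [-4.5, 1.3, 6.1]
gripper_width: 19.5
gripper_force: 30.0
```

>>> {"op": "move_arm", "data": {
  "motion": [
    [10,[0,0.02,0],[0,0,0]],
    [10,[0,0,-0.03],[0,0,0]],
    [10,[0,0,-0.03],[0,0,0]],
    [10,[0,0,-0.03],[0,0,0]],
    [10,[0,0,-0.03],[0,0,0]],
    [10,[0,0,0],[0,0,0]]
  ]
}}

```text
time_s: 12.18
ee_pos: [502.8, 160.5, 72.0]
ee_rot: [-179.9, -0.0, 71.9]
force: [-3.9, 2.7, 3.7]
gripper_width: 19.9
gripper_force: 30.0
```

>>> {"op": "move_arm", "data": {
  "motion": [
    [10,[-0.01,0.01,-0.03],[0,0,0]],
    [10,[0,0,-0.03],[0,0,0]],
    [10,[0,0,-0.03],[0,0,0]],
    [10,[0,0,-0.03],[0,0,0]],
    [10,[0,0,0],[0,0,0]]
  ]
}}

```text
time_s: 12.6
ee_pos: [502.8, 160.6, 69.0]
ee_rot: [-180.0, -0.0, 71.9]
force: [-5.2, 2.3, 4.5]
gripper_width: 19.5
gripper_force: 30.0
```

>>> {"op": "move_arm", "data": {
  "motion": [
    [10,[0,0,-0.03],[0,0,0]],
    [10,[0,0,-0.03],[0,0,0]],
    [10,[0,0,-0.03],[0,0,0]],
    [10,[0,0,0],[0,0,0]]
  ]
}}

```text
time_s: 12.93
ee_pos: [502.8, 160.7, 67.5]
ee_rot: [-180.0, -0.0, 71.9]
force: [-6.0, 2.1, 9.8]
gripper_width: 19.6
gripper_force: 30.0
```

>>> {"op": "move_arm", "data": {
  "motion": [
    [10,[0,0,-0.03],[0,0,0]],
    [10,[0,0,-0.02],[0,0,0]],
    [10,[0,0,0],[0,0,0]],
    [10,[0,0,0],[0,0,0]],
    [10,[0,0,0],[0,0,0]]
  ]
}}

```text
time_s: 13.35
ee_pos: [502.9, 160.7, 67.4]
ee_rot: [180.0, -0.0, 71.9]
force: [-7.4, 1.3, 16.3]
gripper_width: 19.8
gripper_force: 30.0
```

Collar seated (solid stop at TCP 67.4). I release, turn 90° and regrip, which centres the hand on the drift in the other direction and gives the exact hole axis.

>>> {"op": "move_arm", "data": {
  "motion": [
    [10,[-0.04,0.01,0.06],[0,0,0]],
    [32,[0,0,0.04],[0,0,0]],
    [32,[0,0,0.06],[0,0,0]],
    [32,[0,0,0],[0,0,0]]
  ]
}}

```text
time_s: 13.68
ee_pos: [503.3, 160.6, 69.8]
ee_rot: [179.9, -0.0, 72.0]
force: [-0.9, -0.3, -0.7]
gripper_width: 31.6
gripper_force: 0.0
```

```bash
python3 - <<'E'
from h import *
s=state();print(s["ee_pos"].round(1),s["force"].round(1),s["gripper_width"],s["qpos"].round(1))
f=grab_frame("scene");cv2.imwrite("pics/s4.png",cv2.resize(f[225:285,160:240],None,fx=8,fy=8,interpolation=2))
E
```

```text
[503.3 160.6  69.8] [-0.9 -0.3 -0.7] 31.633085008927406 [ 16.5  21.9 107.4  -0.   50.5  34.6]
```

View pics/s4.png

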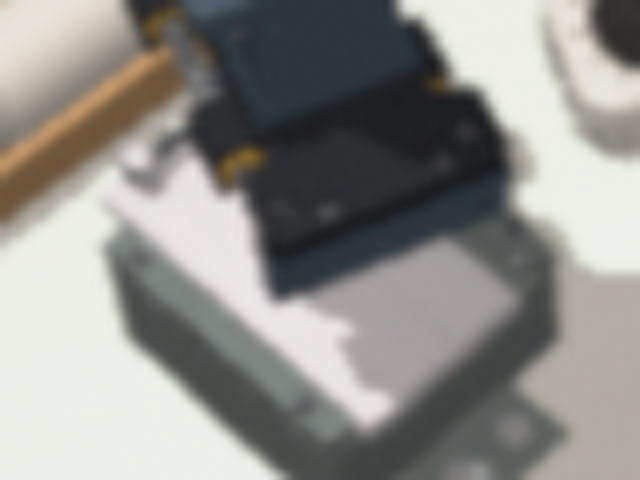

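>>> {"op": "move_arm", "data": {
  "motion": [
    [45,[0.04,0.12,0],[0,0,0]],
    [45,[0,0,0],[0,0,1]],
    [45,[0,0,0],[0,0,1]],
    [45,[0,0,0],[0,0,1]],
    [45,[0,0,0],[0,0,1]],
    [45,[0,0,0],[0,0,1]],
    [45,[0,0,0],[0,0,1]],
    [45,[0,0,0],[0,0,1]],
    [45,[0,0,0],[0,0,1]],
    [45,[0,0,0],[0,0,1]],
    [45,[0,0,0],[0,0,1]],
    [45,[0,0,0],[0,0,1]],
    [45,[0,0,0],[0,0,1]],
    [45,[0,0,0],[0,0,1]],
    [45,[0,0,0],[0,0,1]],
    [45,[0,0,0],[0,0,1]],
    [45,[0,0,0],[0,0,1]],
    [45,[0,0,0],[0,0,1]],
    [45,[0,0,0],[0,0,1]],
    [45,[0,0,0],[0,0,1]]
  ]
}}

```text
time_s: 15.4
ee_pos: [503.5, 163.9, 69.5]
ee_rot: [180.0, 0.0, 148.2]
force: [-0.1, -0.1, -0.3]
gripper_width: 45.2
gripper_force: 0.0
```

>>> {"op": "move_arm", "data": {
  "motion": [
    [45,[0,0,0],[0,0,1]],
    [45,[0,0,0],[0,0,1]],
    [45,[0,0,0],[0,0,1]],
    [45,[0,0,0],[0,0,0.5]],
    [45,[0,0,0],[0,0,0]],
    [10,[0,0,0],[0,0,0]],
    [10,[0,0,0],[0,0,0]],
    [10,[0,0,0],[0,0,0]],
    [10,[0,0,0],[0,0,0]],
    [10,[0,0,0],[0,0,0]],
    [10,[0,0,0],[0,0,0]]
  ],
  "grip_force": 8
}}

```text
time_s: 16.32
ee_pos: [503.7, 164.5, 69.9]
ee_rot: [179.9, 0.0, 161.9]
force: [0.0, 3.9, -0.4]
gripper_width: 20.3
gripper_force: 8.0
```

>>> {"op": "move_arm", "data": {
  "motion": [
    [10,[0.01,0.03,0],[0,0,0]],
    [10,[0,0,0],[0,0,0]],
    [10,[0,0,0.08],[0,0,0]],
    [10,[0,0,0.08],[0,0,0]],
    [10,[0,0,0.12],[0,0,0]],
    [10,[0,0,0.12],[0,0,0]],
    [10,[0,0,0.2],[0,0,0]],
    [10,[0,0,0.2],[0,0,0]],
    [10,[0,0,0],[0,0,0]]
  ],
  "grip_force": 30
}}

```text
time_s: 17.07
ee_pos: [503.3, 163.8, 90.8]
ee_rot: [-180.0, 0.0, 162.0]
force: [0.2, -0.4, -1.5]
gripper_width: 19.9
gripper_force: 30.0
```

>>> {"op": "move_arm", "data": {
  "motion": [
    [10,[0,0,0.9],[0,0,0]],
    [10,[0,0,0.9],[0,0,0]],
    [10,[0,0,0.9],[0,0,0]],
    [10,[0,0,0.9],[0,0,0]],
    [10,[0.03,-1,0],[0,0,0]],
    [10,[0.03,-1,0],[0,0,0]],
    [10,[0.03,-1,0],[0,0,0]],
    [10,[0.03,-1,0],[0,0,0]],
    [10,[0.03,-1,0],[0,0,0]],
    [10,[0.03,-1,0],[0,0,0]],
    [10,[0.03,-1,0],[0,0,0]],
    [10,[0.03,-1,0],[0,0,0]],
    [10,[0.03,-1,0],[0,0,0]],
    [10,[0.03,-1,0],[0,0,0]],
    [10,[0.03,-1,0],[0,0,0]],
    [10,[0.03,-1,0],[0,0,0]],
    [10,[0.03,-1,0],[0,0,0]],
    [10,[0.04,-1,0],[0,0,0]],
    [10,[0.04,-1,0],[0,0,0]],
    [10,[0,0,0],[0,0,0]]
  ]
}}

```text
time_s: 18.73
ee_pos: [514.4, -214.8, 179.5]
ee_rot: [-179.8, -0.0, 161.8]
force: [-0.4, -0.4, -1.8]
gripper_width: 19.7
gripper_force: 30.0
```

>>> {"op": "move_arm", "data": {
  "motion": [
    [10,[0,0,-0.8],[0,0,0]],
    [10,[0,0,-0.8],[0,0,0]],
    [10,[0,0,0],[0,0,0]],
    [10,[0,0,0],[0,0,0]]
  ]
}}

```text
time_s: 19.07
ee_pos: [513.8, -210.0, 139.0]
ee_rot: [180.0, -0.2, 162.0]
force: [-0.2, 0.2, -0.7]
gripper_width: 19.7
gripper_force: 30.0
```

>>> {"op": "move_arm", "data": {
  "motion": [
    [10,[0.02,0,-0.4],[0,0,0]],
    [10,[0,0,-0.32],[0,0,0]],
    [10,[0,0,0],[0,0,0]],
    [10,[0,0,0],[0,0,0]]
  ]
}}

```text
time_s: 19.4
ee_pos: [515.4, -210.3, 121.5]
ee_rot: [180.0, -0.0, 162.0]
force: [-0.0, 0.1, -1.7]
gripper_width: 20.2
gripper_force: 30.0
```

Correct by (-0.5, -2.3) and go down.

>>> {"op": "move_arm", "data": {
  "motion": [
    [10,[-0.02,-0.09,0],[0,0,0]],
    [10,[0,0,0],[0,0,0]],
    [10,[0,0,-0.2],[0,0,0]],
    [10,[0,0,-0.2],[0,0,0]],
    [10,[0,0,-0.2],[0,0,0]],
    [10,[0,0,-0.2],[0,0,0]],
    [10,[0,0,0],[0,0,0]]
  ]
}}

```text
time_s: 19.98
ee_pos: [514.3, -212.4, 100.2]
ee_rot: [180.0, -0.2, 161.9]
force: [-0.4, 0.1, -1.2]
gripper_width: 20.0
gripper_force: 30.0
```

>>> {"op": "move_arm", "data": {
  "motion": [
    [10,[0,0,-0.3],[0,0,0]],
    [10,[0,0,-0.3],[0,0,0]],
    [10,[0,0,-0.3],[0,0,0]],
    [10,[0,0,-0.2],[0,0,0]],
    [10,[0,0,-0.1],[0,0,0]],
    [10,[0,0,0],[0,0,0]],
    [10,[0,0,0],[0,0,0]]
  ]
}}

```text
time_s: 20.57
ee_pos: [515.0, -212.6, 71.8]
ee_rot: [180.0, -0.0, 161.9]
force: [-1.3, 1.0, 0.1]
gripper_width: 19.7
gripper_force: 30.0
```

>>> {"op": "move_arm", "data": {
  "motion": [
    [10,[0,0,-0.02],[0,0,0]],
    [36,[0,0,0],[0,0,0]],
    [36,[0,0,0],[0,0,0]],
    [36,[0,0,0.4],[0,0,0]],
    [45,[0,0,1],[0,0,0]],
    [45,[0,0,1],[0,0,0]],
    [45,[0.25,0.75,0.5],[0,0,0]],
    [45,[0.25,0.75,0],[0,0,0]],
    [45,[0.25,0.75,0],[0,0,0]],
    [45,[0.22,0.8,0],[0,0,0]],
    [45,[0,0,0],[0,0,0]],
    [45,[0,0,0],[0,0,0]],
    [45,[0,0,0],[0,0,0]]
  ]
}}

```text
time_s: 21.65
ee_pos: [539.4, -137.1, 144.0]
ee_rot: [-180.0, 0.0, 162.0]
force: [-0.1, -0.4, -0.6]
gripper_width: 45.2
gripper_force: 0.0
```

```bash
python3 - <<'E'
from h import *
s=state();print(s["ee_pos"].round(1),s["ee_rot"].round(1))
f=[grab_frame(n) for n in("scene","top")]
cv2.imwrite("pics/s5.png",np.hstack([cv2.resize(f[0][155:210,245:315],None,fx=5.5,fy=5.5,interpolation=2),cv2.resize(f[1][180:235,255:325],None,fx=5.5,fy=5.5,interpolation=2)]))
E
```

```text
[ 539.4 -137.1  144. ] [-180.    0.  162.]
```

View pics/s5.png

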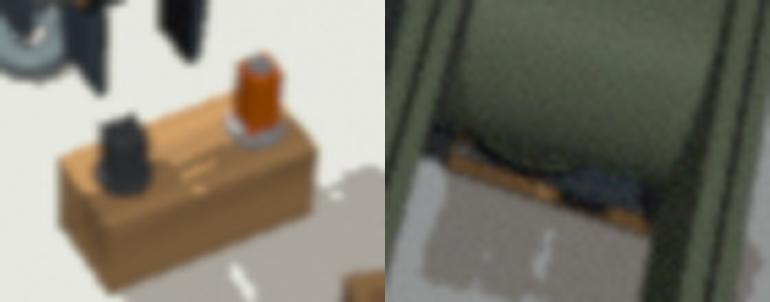

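Drift stands upright in its socket (picture left, collar flush), and the bolt is undisturbed. Now the bolt: squeeze once along the block, then once across it, to centre it both ways.

>>> {"op": "move_arm", "data": {
  "motion": [
    [45,[0,0,-1],[0,0,0]],
    [45,[0,0,-1],[0,0,0]],
    [45,[0,0,-0.8],[0,0,0]],
    [45,[0,0,-0.32],[0,0,0]],
    [45,[0,0,0],[0,0,0]],
    [10,[0,0,0],[0,0,0]],
    [10,[0,0,0],[0,0,0]],
    [10,[0,0,0],[0,0,0]],
    [10,[0,0,0],[0,0,0]],
    [10,[0,0,0],[0,0,0]],
    [10,[0,0,0],[0,0,0]]
  ],
  "grip_force": 15
}}

```text
time_s: 22.67
ee_pos: [540.2, -136.7, 67.0]
ee_rot: [180.0, 0.1, 162.0]
force: [-0.9, 0.2, 6.2]
gripper_width: 22.6
gripper_force: 15.0
```

>>> {"op": "move_arm", "data": {
  "motion": [
    [45,[0,0,0],[0,0,0]],
    [45,[0,0,0],[0,0,0]],
    [45,[0,0,0],[0,0,-1]],
    [45,[0,0,0],[0,0,-1]],
    [45,[0,0,0],[0,0,-1]],
    [45,[0,0,0],[0,0,-1]],
    [45,[0,0,0],[0,0,-1]],
    [45,[0,0,0],[0,0,-1]],
    [45,[0,0,0],[0,0,-1]],
    [45,[0,0,0],[0,0,-1]],
    [45,[0,0,0],[0,0,-1]],
    [45,[0,0,0],[0,0,-1]],
    [45,[0,0,0],[0,0,-1]],
    [45,[0,0,0],[0,0,-1]],
    [45,[0,0,0],[0,0,-1]],
    [45,[0,0,0],[0,0,-1]],
    [45,[0,0,0],[0,0,-1]],
    [45,[0,0,0],[0,0,-1]],
    [45,[0,0,0],[0,0,-1]],
    [45,[0,0,0],[0,0,-1]]
  ]
}}

```text
time_s: 24.33
ee_pos: [539.0, -136.4, 65.3]
ee_rot: [-179.9, -0.0, 89.8]
force: [0.0, 0.5, -0.1]
gripper_width: 45.2
gripper_force: 0.0
```

>>> {"op": "move_arm", "data": {
  "motion": [
    [45,[0,0,0],[0,0,-1]],
    [45,[0,0,0],[0,0,-1]],
    [45,[0,0,0],[0,0,-1]],
    [45,[0,0,0],[0,0,-1]],
    [45,[0,0,0],[0,0,-0.5]],
    [45,[0,0,0],[0,0,0]],
    [10,[0,0,0],[0,0,0]],
    [10,[0,0,0],[0,0,0]],
    [10,[0,0,0],[0,0,0]],
    [10,[0,0,0],[0,0,0]],
    [10,[0,0,0],[0,0,0]],
    [10,[0,0,0],[0,0,0]]
  ],
  "grip_force": 30
}}

```text
time_s: 25.33
ee_pos: [539.7, -136.6, 65.8]
ee_rot: [179.9, -0.0, 72.0]
force: [1.5, -0.5, -1.2]
gripper_width: 22.1
gripper_force: 30.0
```

>>> {"op": "move_arm", "data": {
  "motion": [
    [10,[0,0,0.8],[0,0,0]],
    [10,[0,0,1],[0,0,0]],
    [10,[0,0,1],[0,0,0]],
    [10,[0,0,0.8],[0,0,0]],
    [10,[-0.12,1,0],[0,0,0]],
    [10,[-0.12,1,0],[0,0,0]],
    [10,[-0.12,1,0],[0,0,0]],
    [10,[-0.12,1,0],[0,0,0]],
    [10,[-0.12,1,0],[0,0,0]],
    [10,[-0.12,1,0],[0,0,0]],
    [10,[-0.12,1,0],[0,0,0]],
    [10,[-0.12,1,0],[0,0,0]],
    [10,[-0.12,1,0],[0,0,0]],
    [10,[-0.12,1,0],[0,0,0]],
    [10,[-0.12,1,0],[0,0,0]],
    [10,[-0.1,1,0],[0,0,0]],
    [10,[0,0.04,0],[0,0,0]],
    [10,[0,0,0],[0,0,0]],
    [10,[0,0,0],[0,0,0]],
    [10,[0,0,0],[0,0,0]]
  ]
}}

```text
time_s: 27.0
ee_pos: [503.7, 163.5, 155.5]
ee_rot: [-180.0, 0.0, 71.9]
force: [0.6, -0.3, -1.6]
gripper_width: 22.3
gripper_force: 30.0
```

>>> {"op": "move_arm", "data": {
  "motion": [
    [10,[0,0,-0.6],[0,0,0]],
    [10,[0,0,-0.6],[0,0,0]],
    [10,[0,0,-0.4],[0,0,0]],
    [10,[0,0,-0.3],[0,0,0]],
    [10,[0,0,0],[0,0,0]],
    [10,[0,0,0],[0,0,0]],
    [10,[0,0,0],[0,0,0]],
    [10,[0,0,0],[0,0,0]]
  ]
}}

```text
time_s: 27.67
ee_pos: [504.5, 164.6, 109.0]
ee_rot: [179.9, -0.1, 71.9]
force: [0.4, -0.6, -1.8]
gripper_width: 21.6
gripper_force: 30.0
```

>>> {"op": "move_arm", "data": {
  "motion": [
    [10,[-0.01,0,-0.2],[0,0,0]],
    [10,[0,0,-0.12],[0,0,0]],
    [10,[0,0,-0.06],[0,0,0]],
    [10,[0,0,-0.06],[0,0,0]],
    [10,[0,0,-0.06],[0,0,0]],
    [10,[0,0,0],[0,0,0]]
  ]
}}

```text
time_s: 28.17
ee_pos: [503.4, 164.4, 95.4]
ee_rot: [-180.0, 0.0, 71.9]
force: [-0.6, -0.3, -0.8]
gripper_width: 21.8
gripper_force: 30.0
```

Shank is inside the plate hole with no contact; slow on through the block's hole.

>>> {"op": "move_arm", "data": {
  "motion": [
    [10,[0,0,-0.05],[0,0,0]],
    [10,[0,0,-0.05],[0,0,0]],
    [10,[0,0,-0.05],[0,0,0]],
    [10,[0,0,-0.05],[0,0,0]],
    [10,[0,0,-0.05],[0,0,0]],
    [10,[0,0,-0.05],[0,0,0]],
    [10,[0,0,-0.05],[0,0,0]],
    [10,[0,0,-0.05],[0,0,0]],
    [10,[0,0,0],[0,0,0]]
  ]
}}

```text
time_s: 28.92
ee_pos: [503.9, 164.9, 85.6]
ee_rot: [180.0, -0.1, 71.9]
force: [-0.1, 2.9, -1.7]
gripper_width: 21.8
gripper_force: 30.0
```

>>> {"op": "move_arm", "data": {
  "motion": [
    [10,[0,0.02,-0.08],[0,0,0]],
    [10,[0,0,-0.1],[0,0,0]],
    [10,[0,0,-0.1],[0,0,0]],
    [10,[0,0,-0.1],[0,0,0]],
    [10,[0,0,-0.1],[0,0,0]],
    [10,[0,0,-0.1],[0,0,0]],
    [10,[0,0,-0.1],[0,0,0]],
    [10,[0,0,-0.08],[0,0,0]],
    [10,[0,0,0],[0,0,0]]
  ]
}}

```text
time_s: 29.67
ee_pos: [503.7, 165.2, 66.3]
ee_rot: [180.0, -0.0, 71.9]
force: [1.0, 3.7, -3.1]
gripper_width: 21.8
gripper_force: 30.0
```

>>> {"op": "move_arm", "data": {
  "motion": [
    [10,[0,0,-0.04],[0,0,0]],
    [10,[0,0,-0.04],[0,0,0]],
    [10,[0,0,0],[0,0,0]],
    [10,[0,0,0],[0,0,0]]
  ]
}}

```text
time_s: 30.0
ee_pos: [503.8, 165.1, 64.7]
ee_rot: [180.0, -0.0, 71.9]
force: [1.2, 4.1, -0.6]
gripper_width: 21.6
gripper_force: 30.0
```

>>> {"op": "move_arm", "data": {
  "motion": [
    [10,[0,0.02,-0.04],[0,0,0]],
    [10,[0,0,-0.04],[0,0,0]],
    [10,[0,0,0],[0,0,0]],
    [10,[0,0,0],[0,0,0]]
  ]
}}

```text
time_s: 30.33
ee_pos: [503.7, 165.3, 63.6]
ee_rot: [180.0, 0.0, 72.0]
force: [-0.7, 1.9, 5.5]
gripper_width: 21.9
gripper_force: 30.0
```

Flange seated where expected; release and retreat.

>>> {"op": "move_arm", "data": {
  "motion": [
    [38,[0,0,0],[0,0,0]],
    [38,[0,0,0],[0,0,0]],
    [38,[0,0,0],[0,0,0]],
    [38,[0,0,0.3],[0,0,0]],
    [38,[0,0,0.6],[0,0,0]],
    [38,[0,0,1],[0,0,0]],
    [38,[0,0,1],[0,0,0]],
    [38,[0,0,1],[0,0,0]],
    [38,[0,0,1],[0,0,0]],
    [38,[-0.5,0,1],[0,0,0]],
    [38,[-1,-0.5,0],[0,0,0]],
    [38,[-1,-0.5,0],[0,0,0]],
    [38,[-1,-0.5,0],[0,0,0]],
    [38,[-1,-0.5,0],[0,0,0]],
    [38,[0,0,0],[0,0,0]],
    [38,[0,0,0],[0,0,0]]
  ]
}}

```text
time_s: 31.67
ee_pos: [390.2, 114.9, 210.8]
ee_rot: [179.9, -0.0, 71.9]
force: [0.5, -0.3, -0.5]
gripper_width: 38.0
gripper_force: 0.0
```

```bash
python3 - <<'E'
from h import *
f=[grab_frame(n) for n in("scene","top")]
cv2.imwrite("pics/s6.png",np.hstack([cv2.resize(f[0][150:290,160:310],None,fx=2.66,fy=2.66,interpolation=2),cv2.resize(f[1][150:290,160:310],None,fx=2.66,fy=2.66,interpolation=2)]))
E
```

```text
(no output)
```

View pics/s6.png

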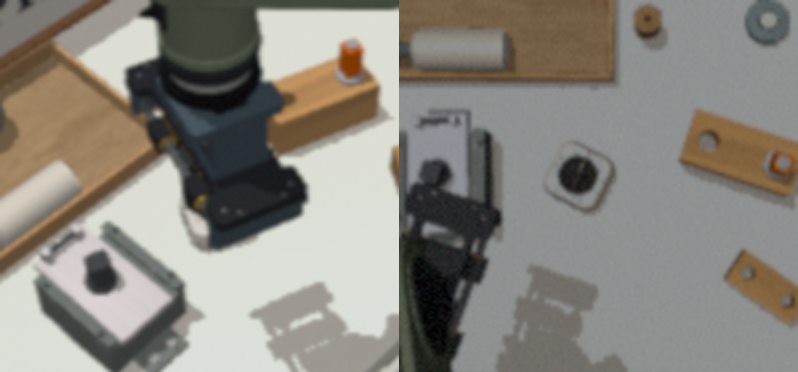

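The bolt stands flange-flat on the plate, at (100,270) in the left half. The drift is upright in its socket at (350,62), and the bystanders are in place. Handing in.

```bash
python3 -c "
from workcell import *
print(job_done())"
```

```text
the job is handed in; nothing more can be done
None
```

The job is handed in, with no verdict returned: the drift went home through both holes and is back upright in its socket, the bolt's flange is seated on the plate, and the timer, spool and tape look unmoved; robot time was about 32 s of the 72 s allowed.

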